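Shut and lock the utensil box with the T-key

ROBOT

A 6-joint arm with a two-finger parallel gripper is mounted at the origin on the work surface. World frame = base frame: x ahead of the robot, y to its left, z up, the work surface at z = 0. Lengths are in m, angles in rad, forces in N, time in s.
With the tool pointing down it reaches from about 0.225 to 0.875 m from the base axis. Payload 3.4 kg.
Tool frame: the origin (TCP) lies at the very end of the fingers, on their centre line; the grasp point (between the pads) lies 19 mm behind it (manip.hold_point_z is the distance from the TCP to the grasp point, in m); z points along the fingers, y is the line along which they close (so a half turn about z gives the same grasp; the last joint's range is limited). The gripper opens to 85 mm and grips with 20 to 120 N. Pads are 22 mm wide; open, the fingers measure 114 mm over their backs; the gripper's body (76 mm by 85 mm) begins 54 mm behind the grasp point. The pads swing forward as they close: fully open they stand 13 mm farther back than shut.
Start: joints at [-1.44, 0.276, 1.505, -0, 1.361, -0.121], TCP at [0.143, -0.557, 0.231] pointing down, gripper open.
Joint ranges: [-2.89, 2.89], [-0.75, 2.08], [0.22, 2.7], [-1.18, 4.32], [0.11, 2.71], [-2.7, 2.7]. Speed limits (rad/s): [2.57, 2.57, 3.14, 3.14, 3.14, 3.14].

INTERFACE

Orientations are given as a unit quaternion [w, x, y, z].
In Python, from rig import readout, viewer, order, manip gives the robot as it stands. The module is installed in compiled form; this text tells all that it offers.
- The arm moves only by the tool send_rows, never from a script. Its arguments are lists of equal length, an entry for each row: "xyz": the shift along the world's x, y, z in m, a list of three; "delta_rot": the turn, a rotation vector about the world's x, y, z in degrees, a list of three. In form: {"xyz": [[tx, ty, tz], ...], "delta_rot": [[wx, wy, wz], ...]}. A call has 1 to 12 rows; each row shifts and turns the commanded pose from where the row before left it; what a row does not reach is not made up. A row lasts 1/10 s, in which the tool goes at most 50 mm and 8.59 degrees, less where a joint would pass 70% of its speed; a pose out of reach is approached as far as the arm can. A call with a gripper value outside its range is refused whole. "gripper" is the finger opening in m, from 0 to 0.0854, set as the call begins (left out, the last holds). The fingers move at their own pace and stop on an object; "force" is the grip in N (left out, the last holds). Time passes only in rows, so rows that do not move let the fingers close. It gives the time, the measured TCP pose, the force, the opening and the grip force at its end, in the units of the state.
- readout.get_state(): the state, without advancing time (a new reading comes with each control period).
- viewer.get_image(name): name is "scene" or "top" or "wrist"; returns a dict with "color" (400x640x3 uint8, red, green, blue), "depth" (400x640 float32, m along the optical axis (not along the pixel's ray), 0 where there is no reading), "K" (3x3 intrinsics, pixels), "dist" ([k1, k2, p1, p2, k3] as OpenCV has them; the pictures are not rectified), "camera_from_world" (4x4, takes a point from world to camera coordinates). Camera axes: x right, y up, looking along -z (the intrinsics and any distortion apply to the point x, -y, -z); pixel columns grow to the right and rows downward; lengths in m; the calibration is good to about 2 mm. A picture is of the moment at which its call begins.
- order.sign_off(): hands the job in; it is judged then, once.
The state is a dict: "clock": time; "qpos": joint angles; "qd": joint speeds; "effort": joint torques, N m; "position": TCP position; "ee_rot": TCP orientation; "contact_force": force on the tool from outside, world axes, zero at the start; "moment": the same for the moment, N m; "width": finger opening in m; "gripper_force": force on a finger pad.
Only numpy, scipy, OpenCV 4.12 (cv2) and the standard library are available. Lean on these libraries where they do the work, as an engineer would, in place of code of your own. Each camera call takes 0.05 s, during which the arm holds its last target. There are 200 camera calls.

TASK

Swing the utensil box's door shut, then lock the box: take the orange T-handled key from its stand, put it in the lock on top of the box, turn it while pressing until it drops fully home, then turn it clockwise to its stop and leave it standing in the lock, let go. Do not shift the bowl, the spoon or the mug.

Things in the scene. Friction and masses are not known exactly. Their poses are not given: they have to be found in the camera images.
- board: Fixed wooden board, 18 mm thick, held to the concrete ledge by a blue C-clamp; origin on its underside (ledge level) below the lock. On it a plywood utensil box, 160 deep x 160 wide x 160 mm high: roof 178 mm above the ledge, front face 55 mm in front of the origin. x points from the box's front (door side) to its back, y to the door's hinge side, z up.
- lock (a point): Centre of the lock's mouth, level with the top of its square steel housing (60 x 60 mm, 15 mm proud of the box's roof, 193 mm above the ledge). Axes as the board. The mouth is a round bore 35 mm across and 25 mm deep; the lock's core lies at its bottom.
- core_face (a point): Centre of the core's flat face, 25 mm below the mouth. In it a keyway 32 long, 14 wide, 18 mm deep; its angle is unknown, long side within 0.5 rad either way of this point's y axis: feel for it. The face is sprung: pressed, it gives up to 8 mm (4 N at first, 10 N at the end). When the blade lines up (within 0.1 rad) the core springs up round it and the force falls. This point never moves.
- core (a joint): Turn of the core since the start (rad): 0 = unlocked as found, grows clockwise seen from above, stop at 1.25 = locked. Stiff (0.2 N m), stays where it is left; turned with the key fully in.
- door (a joint): Opening of the door (rad): 0 = shut, at a stop; grows as it opens towards the robot; starts at 0.5 to 1.0. Green panel 158 wide, 150 high, 12 mm thick, white inset, upright hinge at the box's front edge on the +y side; top edge 172 mm above the ledge. Slightly stiff hinge (0.06 N m), stays where it is left.
- door_push (a point): Point on the door's outer face, 120 mm from the hinge axis and 20 mm below the top edge. Turns with the door: x is the normal into the box, y points along the door to the hinge; the hinge axis lies at x = +12 mm, y = +120 mm from here.
- key_grip (a point): Centre of the key's orange T-bar: 100 mm long (y), 14 thick (x), 24 high (z up). Below it a neck 12 mm across and 14 long, a round steel body 30 mm across and 42 long, then the blade. Key about 0.2 kg. It hangs upright with the bar's ends on the two cheeks of its stand; the middle 70 mm of the bar is free to grip.
- key_tip (a point): Lower end of the key's blade, on its axis, 84 mm below the bar's centre; axes as key_grip. The blade is flat: 28 mm long (y, in line with the bar), 10 thick (x), 16 deep. Fully home in the keyway, the round body rests on the core's face and the tip is 16 mm below it.
- stand: Fixed wooden key stand, base 70 x 120 x 8 mm, with two upright cheeks (40 mm along x, 14 mm along y) centred 44 mm either side of the middle along y, tops 90 mm above the ledge. Origin under its centre. Lift the key 85 mm to clear it. Stand and bowl are on opposite sides of the box, either way round.
- bowl_mid (a point): Middle of a white rice bowl, 120 mm across and 58 mm high, on the ledge; leave alone.
- spoon: Steel teaspoon 140 mm long, lying on the ledge near the bowl; leave alone. Origin under its middle.
- mug: Blue mug, 76 mm across and 90 mm high, on the ledge; leave alone. Origin at the centre of its underside.
- rack: Fixed drying rack, 160 x 170 mm, with three upright aluminium plates reaching 195 mm above the ledge. Origin at the centre of its underside.
Not all that is in view belongs to the job. Leave any black look-alike of the part that bears key_grip alone.

How it is judged:
On the way, in this order (a step that is already met when the one before it is completed fails the run):
1. the door is shut (value of joint door below 0.05 rad), for 0.2 s.
2. the key has dropped into the keyway, with the door shut (z of key_tip in the frame of lock below -0.0375 m and horizontal distance between key_tip and lock below 0.006 m and value of joint door below 0.05 rad), for 0.1 s.
3. the core is turned clockwise to its stop by the key (value of joint core above 1.1 rad and z of key_tip in the frame of lock below -0.0375 m), for 0.1 s.
At the end, for the whole second after the job is handed in: The door is shut (under 0.05 rad), the core is turned at least 1.1 rad clockwise, and the key stands at rest in the lock, upright within 0.15 rad, its tip at least 37.5 mm below the lock's mouth and within 6 mm of the axis (all of step 3 and value of joint door below 0.05 rad and horizontal distance between key_tip and lock below 0.006 m and angle between key_grip's own z axis and vertical below 0.15 rad and linear speed of key below 0.02 m/s); the robot touches nothing.
It fails at once if the bowl is shifted more than 20 mm (distance of bowl_mid from where it was at the start of the episode above 0.02 m).
It fails at once if the spoon is shifted more than 20 mm (distance of spoon from where it was at the start of the episode above 0.02 m).
It fails at once if the mug is shifted more than 20 mm (distance of mug from where it was at the start of the episode above 0.02 m).
It also fails if it takes over 64 s, if anything falls off the work surface, if the arm or the gripper's body presses on something with over 40 N, if the wrist force passes 120 N, or if a joint passes its speed limit or range.

## Working session

There is one attempt and no reset: what is moved stays moved. The work goes in short steps, Python scripts to look and compute and a tool call to move; the robot and the scene stay as the last step left them, time stands still between calls to the robot, and variables do not carry over. Pictures are saved under pics/ and viewed, at most 10 in all, crops included, and the job is handed in when it is done.

Besides the shell and the picture viewer there is one more tool, called as name(argument=value, ...) on one line, values as JSON. send_rows: Moves the arm, as the interface text tells. Its arguments: {"type":"object","properties":{"xyz":{"type":"array"},"delta_rot":{"type":"array"},"gripper":{"type":"number"},"force":{"type":"number"}},"required":["xyz","delta_rot"]}

```bash
mkdir -p pics
cat > h.py <<'E'
import numpy as np, cv2
from rig import readout, viewer, order, manip
def grab(n):
    im=viewer.get_image(n); np.savez(f'pics/{n}.npz',**im); return im
def load(n): return dict(np.load(f'pics/{n}.npz'))
def cloud(im):
    h,w=im['depth'].shape
    u,v=np.meshgrid(np.arange(w),np.arange(h))
    p=cv2.undistortPoints(np.stack([u,v],-1).reshape(-1,1,2).astype(np.float64),im['K'],im['dist']).reshape(h,w,2)
    d=im['depth'].astype(float)
    c=np.stack([p[...,0]*d,-p[...,1]*d,-d],-1)
    T=np.linalg.inv(im['camera_from_world'])
    W=c@T[:3,:3].T+T[:3,3]; W[d==0]=np.nan
    return W
def save(im,name): cv2.imwrite(f'pics/{name}.png',cv2.cvtColor(im,cv2.COLOR_RGB2BGR))
E
python3 - <<'E'
from h import *
a=grab('scene');b=grab('top')
save(a['color'],'s0');save(b['color'],'t0')
print(readout.get_state(), manip.hold_point_z)
E
```

```text
{'clock': 0.1, 'qpos': array([-1.44000552e+00,  2.76542534e-01,  1.50600403e+00,  1.96522644e-05,
        1.36069361e+00, -1.20989695e-01]), 'qd': array([-0.00067494, -0.00082989, -0.00248485,  0.00083432,  0.00034131,
        0.00067727]), 'effort': array([ 8.55507133e-04, -4.17699552e+01, -2.46403939e+01, -2.24517312e-04,
        5.80238469e-03,  1.04669756e-06]), 'position': array([ 0.1431953 , -0.55640435,  0.23052106]), 'ee_rot': array([-8.23795709e-04,  9.92086204e-01,  1.25555904e-01,  5.57138599e-06]), 'contact_force': array([0.09337195, 0.58127649, 0.0147618 ]), 'moment': array([-0.02795608, -0.01692452, -0.01126491]), 'gripper_force': 0.0, 'width': 0.085417465474176} 0.0187
```

View pics/s0.png

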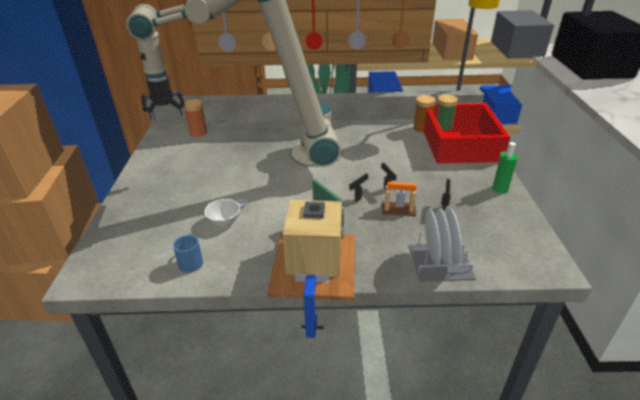

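View pics/t0.png

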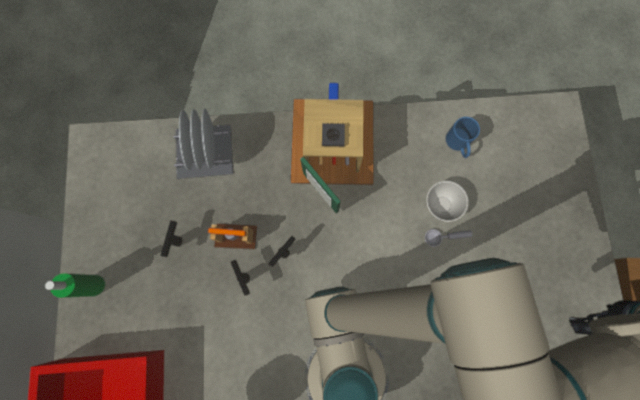

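Scene: orange key on its stand at top px (230,233). Look-alikes are the black T's at (172,238), (240,277) and (282,250). I choose the orange one. Lock housing is at (334,133), the open door at (320,185), bowl at (447,200), mug at (463,135), rack at (203,145).

Run:
```python
from h import *
b=load('top');W=cloud(b);c=b['color'].astype(int);hsv=cv2.cvtColor(b['color'],cv2.COLOR_RGB2HSV)
x,y,z=W[...,0],W[...,1],W[...,2]
def box(m,n):
    P=W[m]; 
    r=cv2.minAreaRect(P[:,:2].astype(np.float32)*1000); print(n,m.sum(),'mean',P.mean(0).round(4),'rect',np.round(r[0],1),np.round(r[1],1),round(r[2],1),'z',np.percentile(P[:,2],[5,50,95]).round(3))
def reg(u0,u1,v0,v1):
    m=np.zeros(z.shape,bool);m[v0:v1,u0:u1]=1;return m&~np.isnan(z)
box(reg(200,265,215,255)&(hsv[...,0]<14)&(hsv[...,1]>170)&(z>0.07),'key bar')
box(reg(200,265,215,255)&(z<0.04)&(z>0.004),'stand base')
box(reg(285,380,90,170)&(z>0.17)&(z<0.186),'roof')
box(reg(285,380,90,170)&(z>0.187)&(z<0.21),'housing')
m=reg(295,345,155,215)&(z>0.163)&(z<0.18)&(hsv[...,0]>60)&(hsv[...,0]<95)&(hsv[...,1]>80); box(m,'door top')
P=W[m]; print('door ends',P[P[:,1].argmax()],P[P[:,1].argmin()])
box(reg(280,385,90,190)&(z>0.01)&(z<0.026),'board')
for n,r in dict(b1=(160,190,215,260),b2=(228,255,255,298),b3=(268,300,232,268)).items():
    m=reg(*r)&(c.sum(-1)<120)&(z>0.01)
    if m.sum()>5: box(m,n)
box(reg(420,475,175,225)&(z>0.03),'bowl');box(reg(440,490,110,162)&(z>0.03),'mug');box(reg(170,240,100,180)&(z>0.05),'rack')
cr=np.hstack([cv2.resize(b['color'][205:265,190:270],(400,300),interpolation=2),cv2.resize(b['color'][100:190,285:405],(400,300),interpolation=2)])
save(cr,'crop1')
```

```text
key bar 89 mean [0.4099 0.2957 0.1095] rect [411.5 295.2] [97.8 19. ] 81.3 z [0.089 0.112 0.117]
stand base 623 mean [0.4048 0.2939 0.0094] rect [415.7 304.7] [189.4 115.2] 85.8 z [0.004 0.008 0.025]
roof 2966 mean [ 0.6626 -0.008   0.1778] rect [646.1  -5.6] [162.5 199.9] 85.1 z [0.174 0.178 0.181]
housing 413 mean [ 0.637  -0.0079  0.1928] rect [637.7  -7.7] [58.6 63.9] 85.6 z [0.189 0.193 0.197]
door top 235 mean [0.5171 0.0343 0.1715] rect [519.1  35.4] [154.1  11.5] 35.2 z [0.168 0.172 0.175]
door ends [0.57322044 0.07941141 0.17003694] [ 0.46012366 -0.01074789  0.17238919]
board 2943 mean [ 0.6417 -0.0108  0.0177] rect [682.  -10.6] [249.8 274. ] 85.3 z [0.013 0.018 0.022]
b1 189 mean [0.4037 0.4559 0.0784] rect [404.6 455.1] [17.5 91.4] 75.2 z [0.036 0.089 0.098]
b2 105 mean [0.2918 0.2659 0.0837] rect [289.4 263.5] [90.4 18.5] 20.9 z [0.055 0.094 0.099]
b3 83 mean [0.3476 0.1495 0.0868] rect [346.6 149.2] [17.4 91.2] 44.7 z [0.055 0.094 0.099]
bowl 553 mean [ 0.4701 -0.3408  0.048 ] rect [ 461.4 -324.5] [116.9 117.3] 32.9 z [0.032 0.051 0.059]
mug 608 mean [ 0.659  -0.3981  0.0661] rect [ 653.4 -392.4] [ 77. 103.] 65.2 z [0.034 0.068 0.091]
rack 1803 mean [0.6681 0.3664 0.1417] rect [678.7 379.8] [164.6 125.9] 1.7 z [0.078 0.149 0.186]
```

View pics/crop1.png

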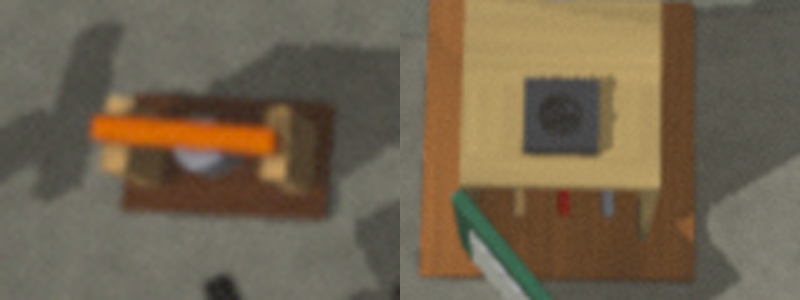

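send_rows(xyz=[[0.022, 0.0445, 0], [0.022, 0.0445, 0], [0.022, 0.0445, 0], [0.022, 0.0445, 0], [0.022, 0.0445, 0], [0.022, 0.0445, 0], [0.022, 0.0445, 0], [0.022, 0.0445, 0], [0.022, 0.0445, 0], [0.022, 0.0445, 0], [0.022, 0.0445, 0], [0.022, 0.0445, 0]], delta_rot=[[0, 0, 0], [0, 0, 0], [0, 0, 0], [0, 0, 0], [0, 0, 0], [0, 0, 0], [0, 0, 0], [0, 0, 0], [0, 0, 0], [0, 0, 0], [0, 0, 0], [0, 0, 0]], gripper=0, force=40)

```text
clock: 1.3
position: [0.4075, -0.0208, 0.2313]
ee_rot: [0.0, 0.992, 0.126, 0.0]
contact_force: [0.8, -1.5, -0.3]
width: 0.0001
gripper_force: 0.0
```

Run:
```python
from h import *
H=np.array([.589,.0753]);s=readout.get_state();print(s['position'],s['ee_rot'],s['contact_force'])
for t in [.88,.75,.6,.45,.3,.15,.05,0]:
    a=np.radians(-94.4)-t; d=np.array([np.cos(a),np.sin(a)]);b=a-np.pi/2;n=np.array([np.cos(b),np.sin(b)])
    print(t,(H+.12*d+(.012+.014)*n).round(4), (H+.12*d+.07*n).round(3))
```

```text
[ 0.40747562 -0.02083358  0.23131308] [2.39487692e-04 9.92070844e-01 1.25679618e-01 1.32057770e-04] [ 0.75045195 -1.46953794 -0.30468832]
0.88 [0.4759 0.0274] [0.451 0.063]
0.75 [0.4831 0.0132] [0.453 0.046]
0.6 [ 0.4936 -0.002 ] [0.459 0.026]
0.45 [ 0.5062 -0.0154] [0.468 0.007]
0.3 [ 0.5207 -0.0267] [ 0.48  -0.011]
0.15 [ 0.5367 -0.0358] [ 0.494 -0.026]
0.05 [ 0.548  -0.0404] [ 0.504 -0.035]
0 [ 0.5539 -0.0424] [ 0.51  -0.039]
```

send_rows(xyz=[[0.022, 0.043, 0], [0.022, 0.043, 0], [0, 0, -0.044], [0, 0, -0.044], [0.025, -0.038, 0], [0.007, -0.014, 0], [0.0105, -0.015, 0], [0.0125, -0.0134, 0], [0.0145, -0.0113, 0], [0.016, -0.009, 0], [0.006, -0.0025, 0]], delta_rot=[[0, 0, 0], [0, 0, 0], [0, 0, 0], [0, 0, 0], [0, 0, 0], [0, 0, 0], [0, 0, 0], [0, 0, 0], [0, 0, 0], [0, 0, 0], [0, 0, 0]])

```text
clock: 2.4
position: [0.5457, -0.0418, 0.1446]
ee_rot: [0.001, 0.992, 0.125, 0.002]
contact_force: [-0.1, -0.2, -0.2]
width: 0.0001
gripper_force: 0.3
```

send_rows(xyz=[[0.004, -0.001, 0], [0.003, -0.001, 0], [0, 0, 0]], delta_rot=[[0, 0, 0], [0, 0, 0], [0, 0, 0]])

```text
clock: 2.7
position: [0.5499, -0.0419, 0.1436]
ee_rot: [0.0, 0.992, 0.126, 0.0]
contact_force: [0.1, 0.2, -0.1]
width: 0.0001
gripper_force: 0.0
```

```bash
cat >> h.py <<'E'
def door():
    b=grab('top');W=cloud(b);z=W[...,2];hsv=cv2.cvtColor(b['color'],cv2.COLOR_RGB2HSV)
    m=(z>.163)&(z<.18)&(hsv[...,0]>60)&(hsv[...,0]<95)&(hsv[...,1]>80)&(abs(W[...,1])<.2)&(W[...,0]>.4)&(W[...,0]<.65)
    print('door',m.sum(),cv2.minAreaRect(W[m][:,:2].astype(np.float32)*1000)); return b
E
python3 - <<'E'
from h import *
b=door(); save(cv2.resize(b['color'][90:230,270:410],(500,500)),'d1')
E
```

```text
door 68 ((575.8035278320312, 35.30525207519531), (77.40641784667969, 11.332432746887207), 82.1944580078125)
```

View pics/d1.png

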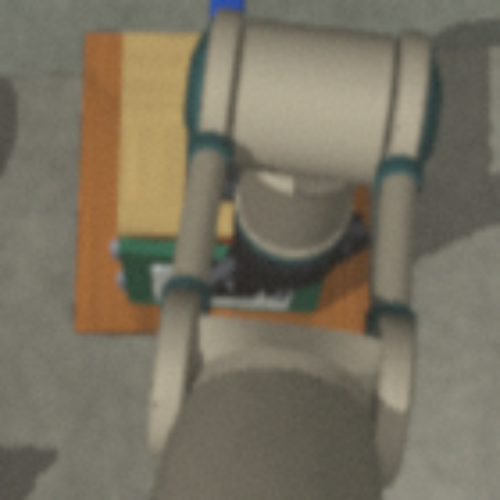

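The door (crop row ~250, green) is nearly shut, about 0.06 rad left, so I push on gently.

send_rows(xyz=[[0.003, 0, 0], [0.003, 0, 0], [0.002, 0, 0], [0, 0, 0]], delta_rot=[[0, 0, 0], [0, 0, 0], [0, 0, 0], [0, 0, 0]])

```text
clock: 3.15
position: [0.5555, -0.0419, 0.1432]
ee_rot: [-0.0, 0.992, 0.126, -0.003]
contact_force: [-6.4, -0.1, 3.4]
width: -0.0004
gripper_force: 2.9
```

send_rows(xyz=[[0.003, 0, 0], [0, 0, 0]], delta_rot=[[0, 0, 0], [0, 0, 0]])

```text
clock: 3.35
position: [0.5556, -0.042, 0.1431]
ee_rot: [-0.001, 0.992, 0.126, -0.006]
contact_force: [-11.8, -1.7, 7.8]
width: 0.0004
gripper_force: 5.7
```

send_rows(xyz=[[-0.04, 0, 0], [-0.02, 0, 0], [0, 0, 0.04], [0, 0, 0.04], [-0.011, 0.0422, 0.02], [-0.011, 0.0422, 0.02], [-0.011, 0.0422, 0], [-0.011, 0.0422, 0], [-0.011, 0.0422, 0], [-0.011, 0.0422, 0], [-0.011, 0.0422, 0], [-0.011, 0.0422, 0]], delta_rot=[[0, 0, 0], [0, 0, 0], [0, 0, 0], [0, 0, 0], [0, 0, 8.36], [0, 0, 8.36], [0, 0, 8.36], [0, 0, 8.36], [0, 0, 8.36], [0, 0, 8.36], [0, 0, 8.36], [0, 0, 8.36]], gripper=0.06)

```text
clock: 4.55
position: [0.4124, 0.2976, 0.2636]
ee_rot: [0.0, 0.757, 0.654, 0.001]
contact_force: [1.3, 0.6, 0.7]
width: 0.0601
gripper_force: 0.0
```

send_rows(xyz=[[0, 0, 0], [0, 0, 0]], delta_rot=[[0, 0, 0], [0, 0, 0]])

```text
clock: 4.75
position: [0.4126, 0.2964, 0.2632]
ee_rot: [0.0, 0.758, 0.652, 0.0]
contact_force: [0.8, -0.7, 0.3]
width: 0.0601
gripper_force: 0.0
```

Run:
```python
from h import *
door()
b=grab('wrist');W=cloud(b);hsv=cv2.cvtColor(b['color'],cv2.COLOR_RGB2HSV);z=W[...,2]
m=(hsv[...,0]<14)&(hsv[...,1]>170)&(z>0.104)&(z<.13)
P=W[m];r=cv2.minAreaRect(P[:,:2].astype(np.float32)*1000);print(m.sum(),r,np.percentile(P[:,2],[5,50,95]))
s=readout.get_state();print(s['position'],s['ee_rot'])
save(b['color'],'w1')
```

```text
door 109 ((575.9500122070312, -0.9238204956054688), (149.3585662841797, 11.69659423828125), 85.67626190185547)
126 ((410.6476135253906, 297.119873046875), (98.69596099853516, 13.320496559143066), 81.58025360107422) [0.11114607 0.1127175  0.1141453 ]
[0.41304355 0.29490508 0.26329298] [ 3.36648166e-04  7.59009352e-01  6.51079634e-01 -1.80824253e-05]
```

View pics/w1.png

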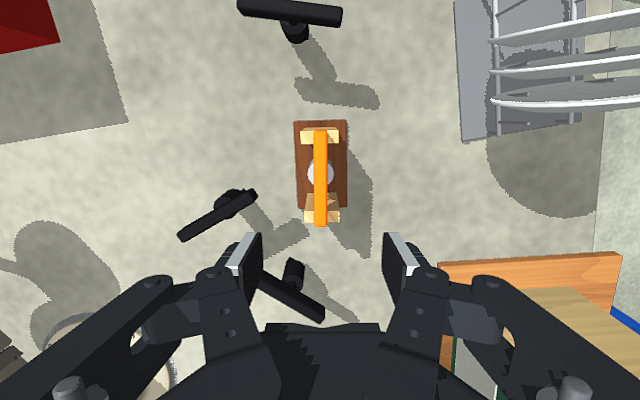

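Door is at the box's yaw (85.7°), so shut. The key bar is centred in the wrist view at (320,175), measured (0.4107, 0.2971) with its top at 0.1135, which matches a bar centre of 0.102.

send_rows(xyz=[[-0.0012, 0.0011, -0.045], [-0.0011, 0.0011, -0.045], [0, 0, -0.045], [0, 0, -0.03], [0, 0, -0.013], [0, 0, 0], [0, 0, 0]], delta_rot=[[0, 0, 0], [0, 0, 0], [0, 0, 0], [0, 0, 0], [0, 0, 0], [0, 0, 0], [0, 0, 0]])

```text
clock: 5.55
position: [0.4115, 0.2969, 0.0858]
ee_rot: [0.0, 0.759, 0.651, 0.0]
contact_force: [-0.3, -0.5, 0.4]
width: 0.0602
gripper_force: 0.0
```

send_rows(xyz=[[0, 0, 0], [0, 0, 0], [0, 0, 0], [0, 0, 0], [0, 0, 0], [0, 0, 0]], delta_rot=[[0, 0, 0], [0, 0, 0], [0, 0, 0], [0, 0, 0], [0, 0, 0], [0, 0, 0]], gripper=0, force=80)

```text
clock: 6.15
position: [0.4111, 0.298, 0.0864]
ee_rot: [0.0, 0.759, 0.652, 0.001]
contact_force: [0.2, -1.1, 6.9]
width: 0.0128
gripper_force: 78.5
```

send_rows(xyz=[[0, 0, 0.02], [0, 0, 0.045], [0, 0, 0.05], [0, 0, 0.05], [0, 0, 0.04], [0, 0, 0], [0, 0, 0]], delta_rot=[[0, 0, 0], [0, 0, 0], [0, 0, 0], [0, 0, 0], [0, 0, 0], [0, 0, 0], [0, 0, 0]])

```text
clock: 6.85
position: [0.4102, 0.2977, 0.2904]
ee_rot: [0.0, 0.759, 0.652, 0.0]
contact_force: [-0.0, -0.1, -4.1]
width: 0.0127
gripper_force: 78.9
```

send_rows(xyz=[[0.0227, -0.0378, 0], [0.0227, -0.0378, 0], [0.0227, -0.0378, 0], [0.0227, -0.0378, 0], [0.0227, -0.0378, 0], [0.0227, -0.0378, 0], [0.0227, -0.0378, 0], [0.0227, -0.0378, 0], [0.0227, -0.0378, 0], [0.0227, -0.0378, 0], [0, 0, 0], [0, 0, 0]], delta_rot=[[0, 0, 3.3], [0, 0, 3.3], [0, 0, 3.3], [0, 0, 3.3], [0, 0, 3.3], [0, 0, 3.3], [0, 0, 3.3], [0, 0, 3.3], [0, 0, 3.3], [0, 0, 3.3], [0, 0, 0], [0, 0, 0]])

```text
clock: 8.05
position: [0.6364, -0.0808, 0.2865]
ee_rot: [-0.003, 0.543, 0.84, -0.001]
contact_force: [-1.1, 0.3, -2.2]
width: 0.0123
gripper_force: 78.7
```

Run:
```python
from h import *
grab('top')
b=grab('wrist');W=cloud(b);hsv=cv2.cvtColor(b['color'],cv2.COLOR_RGB2HSV);z=W[...,2]
s=readout.get_state();print(s['position'],s['ee_rot'],s['contact_force'],s['moment'])
m=(z>.187)&(z<.2)&(abs(W[...,0]-.637)<.045)&(abs(W[...,1]+.008)<.045)
if m.any(): print(m.sum(),W[m].mean(0),cv2.minAreaRect(W[m][:,:2].astype(np.float32)*1000))
m=(hsv[...,0]<18)&(hsv[...,1]>170)&(z>0.26)
if m.any(): print(m.sum(),W[m].mean(0),cv2.minAreaRect(W[m][:,:2].astype(np.float32)*1000),np.percentile(z[m],[5,95]))
save(b['color'],'w2')
```

```text
[ 0.63620079 -0.07924909  0.28826224] [-2.25305352e-03  5.42308507e-01  8.40176331e-01 -3.73593645e-04] [ 0.07427276  0.50949387 -2.09478941] [ 0.01164479 -0.01959036 -0.0352596 ]
4616 [ 0.6385126  -0.00761897  0.19323936] ((638.8075561523438, -8.628692626953125), (59.85280990600586, 60.32364273071289), 84.96054077148438)
5448 [ 0.63015354 -0.06698288  0.31476925] ((632.4057006835938, -71.19029235839844), (14.369479179382324, 79.11392211914062), 24.44912338256836) [0.31310042 0.31618374]
```

View pics/w2.png

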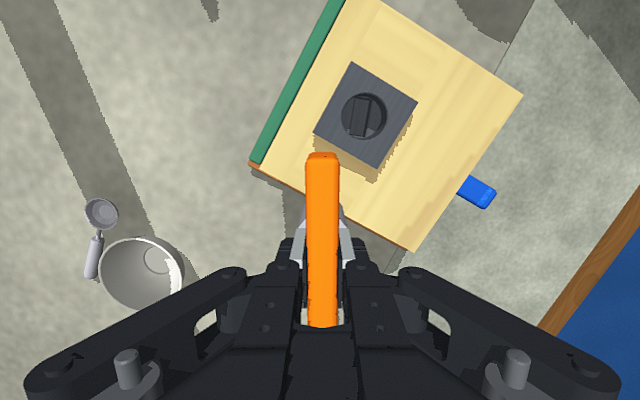

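The wrist view shows the lock at (363,115) with its dark keyway visible, and the orange bar at (322,240), gripped well. I read the keyway angle and bar tilt from depth.

Run:
```python
from h import *
b=load('wrist');W=cloud(b);z=W[...,2];g=b['color'].mean(-1);hsv=cv2.cvtColor(b['color'],cv2.COLOR_RGB2HSV)
r=np.hypot(W[...,0]-.6386,W[...,1]+.0084)
m=(r<.0165)&(z<.16);print('slot px',m.sum(),(r<.0165).sum(),np.percentile(z[r<.0165],[5,25,50,75,95]).round(3))
for zz in (.16,.163):
  m=(r<.0165)&(z<zz)
  if m.sum()>10:print(cv2.minAreaRect(W[m][:,:2].astype(np.float32)*1000),W[m].mean(0))
m=(hsv[...,0]<18)&(hsv[...,1]>170)&(z>.26);P=W[m]
d=np.array([-.414,.910]);t=(P[:,:2]-[.6365,-.08])@d;n=(P[:,:2]-[.6365,-.08])@[.910,.414]
print(np.linalg.lstsq(np.c_[t,n,np.ones(len(t))],P[:,2],rcond=None)[0])
m=(r<.024)&(r>0)&(z<.186);print('bore',cv2.minEnclosingCircle(W[m&(z>.165)][:,:2].astype(np.float32)*1000))
save(cv2.resize(b['color'][55:175,305:425],(600,600),interpolation=2),'lockc')
```

```text
slot px 552 1181 [0.149 0.151 0.165 0.168 0.169]
((639.5109252929688, -8.157733917236328), (12.661599159240723, 32.26884841918945), 15.380056381225586) [ 0.63979732 -0.00769557  0.15086911]
((639.4862060546875, -8.15846061706543), (12.6860990524292, 32.278175354003906), 15.603614807128906) [ 0.63993308 -0.0076316   0.15121741]
[-0.0194516  -0.01447309  0.31504518]
bore ((638.8754272460938, -8.32944107055664), 17.67803955078125)
```

View pics/lockc.png

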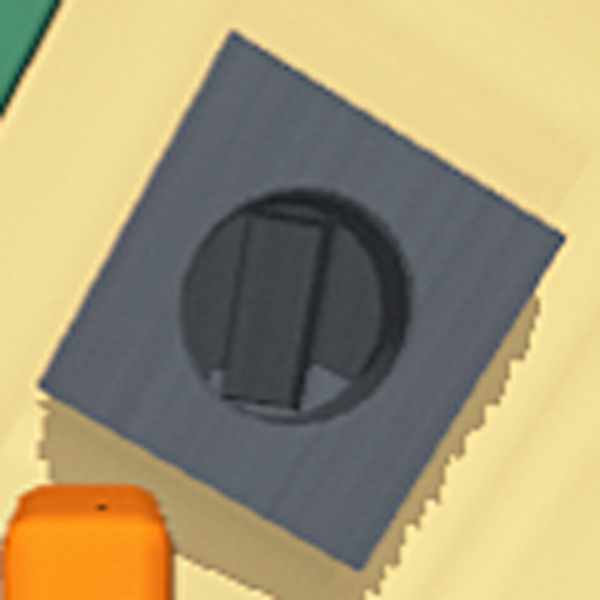

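send_rows(xyz=[[0.0011, 0.0362, 0], [0.0011, 0.0362, 0], [0, 0, 0], [0, 0, 0], [0, 0, 0]], delta_rot=[[0, 0, -4.5], [0, 0, -4.5], [0, 0, 0], [0, 0, 0], [0, 0, 0]])

```text
clock: 8.65
position: [0.639, -0.0075, 0.2903]
ee_rot: [0.0, 0.606, 0.795, -0.0]
contact_force: [-0.8, -1.0, -2.4]
width: 0.0125
gripper_force: 78.7
```

Run:
```python
from h import *
s=readout.get_state();print(s['position'],s['ee_rot'],s['contact_force'],s['moment'])
from scipy.spatial.transform import Rotation as R
print(R.from_quat(np.roll(s['ee_rot'],-1)).as_matrix().round(4))
b=grab('wrist');W=cloud(b);z=W[...,2];hsv=cv2.cvtColor(b['color'],cv2.COLOR_RGB2HSV)
m=(hsv[...,0]<18)&(hsv[...,1]>170)&(z>.26);P=W[m];rr=cv2.minAreaRect(P[:,:2].astype(np.float32)*1000);print(rr)
print(np.linalg.lstsq(np.c_[P[:,:2],np.ones(len(P))],P[:,2],rcond=None)[0])
m=(abs(z-.178)<.006)&(np.hypot(W[...,0]-.64,W[...,1])<.12);P=W[m];print('roof',m.sum(),np.linalg.lstsq(np.c_[P[:,:2],np.ones(len(P))],P[:,2],rcond=None)[0])
```

```text
[ 0.63900586 -0.0074659   0.29033897] [ 5.56718200e-05  6.06080842e-01  7.95402987e-01 -3.14223653e-04] [-0.75135196 -1.03285899 -2.41074673] [ 0.02663729  0.03673946 -0.05489338]
[[-2.653e-01  9.642e-01 -3.000e-04]
 [ 9.642e-01  2.653e-01 -6.000e-04]
 [-5.000e-04 -4.000e-04 -1.000e+00]]
((636.4517822265625, 2.065662384033203), (14.442387580871582, 78.32774353027344), 15.707304000854492)
[-0.00226234 -0.02557115  0.31923976]
roof 22175 [0.00953278 0.00083508 0.17171087]
```

send_rows(xyz=[[-0.0005, 0, 0], [0, 0, -0.015], [0, 0, -0.01], [0, 0, -0.01], [0, 0, -0.01], [0, 0, 0], [0, 0, 0]], delta_rot=[[1.2, 0, 0], [0, 0, 0], [0, 0, 0], [0, 0, 0], [0, 0, 0], [0, 0, 0], [0, 0, 0]])

```text
clock: 9.4
position: [0.6392, -0.0079, 0.2451]
ee_rot: [-0.007, 0.607, 0.795, 0.008]
contact_force: [0.2, -0.1, -2.3]
width: 0.0128
gripper_force: 78.7
```

send_rows(xyz=[[0, 0, -0.004], [0, 0, -0.004], [0, 0, -0.002], [0, 0, -0.002], [0, 0, 0], [0, 0, 0]], delta_rot=[[0, 0, 0], [0, 0, 0], [0, 0, 0], [0, 0, 0], [0, 0, 0], [0, 0, 0]])

```text
clock: 10.0
position: [0.6392, -0.0079, 0.2334]
ee_rot: [-0.006, 0.607, 0.795, 0.008]
contact_force: [0.3, 0.8, -2.2]
width: 0.0128
gripper_force: 78.7
```

send_rows(xyz=[[0, 0, -0.002], [0, 0, -0.002], [0, 0, -0.002], [0, 0, 0], [0, 0, 0]], delta_rot=[[0, 0, 0], [0, 0, 0], [0, 0, 0], [0, 0, 0], [0, 0, 0]])

```text
clock: 10.5
position: [0.6391, -0.0079, 0.2273]
ee_rot: [-0.006, 0.607, 0.795, 0.008]
contact_force: [0.5, 0.2, -1.6]
width: 0.0129
gripper_force: 78.7
```

send_rows(xyz=[[0, 0, -0.002], [0, 0, -0.002], [0, 0, 0], [0, 0, 0]], delta_rot=[[0, 0, 0], [0, 0, 0], [0, 0, 0], [0, 0, 0]])

```text
clock: 10.9
position: [0.6391, -0.0079, 0.2232]
ee_rot: [-0.006, 0.607, 0.795, 0.008]
contact_force: [0.1, 0.3, -3.4]
width: 0.013
gripper_force: 78.7
```

send_rows(xyz=[[0, 0, -0.002], [0, 0, -0.001], [0, 0, -0.001], [0, 0, 0], [0, 0, 0]], delta_rot=[[0, 0, 0], [0, 0, 0], [0, 0, 0], [0, 0, 0], [0, 0, 0]])

```text
clock: 11.4
position: [0.6393, -0.008, 0.22]
ee_rot: [-0.006, 0.607, 0.795, 0.009]
contact_force: [-0.8, -0.0, 1.9]
width: 0.0126
gripper_force: 79.4
```

send_rows(xyz=[[0, 0, -0.0015], [0, 0, -0.001], [0, 0, 0], [0, 0, 0]], delta_rot=[[0, 0, 0], [0, 0, 0], [0, 0, 0], [0, 0, 0]])

```text
clock: 11.8
position: [0.6393, -0.008, 0.2172]
ee_rot: [-0.006, 0.607, 0.795, 0.008]
contact_force: [-0.4, 0.5, 3.9]
width: 0.0127
gripper_force: 79.7
```

Contact came right at the expected home height and the spring is now loaded. Turn clockwise.

send_rows(xyz=[[0, 0, 0.001], [0, 0, 0], [0, 0, 0], [0, 0, 0], [0, 0, 0], [0, 0, 0]], delta_rot=[[0, 0, 0], [0, 0, -4], [0, 0, -4], [0, 0, -4], [0, 0, -4], [0, 0, 0]], force=110)

```text
clock: 12.4
position: [0.6389, -0.0078, 0.2178]
ee_rot: [-0.005, 0.711, 0.703, 0.009]
contact_force: [-2.2, -0.6, 3.1]
width: 0.0119
gripper_force: 109.0
```

Run:
```python
from h import *
s=readout.get_state();print(s['position'],s['ee_rot'],s['contact_force'],s['moment'])
```

```text
[ 0.6388545  -0.00783531  0.21783992] [-0.00531768  0.71115997  0.70295334  0.0089342 ] [-2.15607534 -0.58092566  3.14446372] [-0.02737379  0.41162648  0.10217348]
```

send_rows(xyz=[[0, 0, 0], [0, 0, 0], [0, 0, 0], [0, 0, 0], [0, 0, 0], [0, 0, 0], [0, 0, 0], [0, 0, 0], [0, 0, 0], [0, 0, 0], [0, 0, 0], [0, 0, 0]], delta_rot=[[0, 0, -5], [0, 0, -5], [0, 0, -5], [0, 0, -5], [0, 0, -5], [0, 0, -5], [0, 0, -5], [0, 0, -5], [0, 0, -5], [0, 0, -5], [0, 0, -2], [0, 0, 0]])

```text
clock: 13.6
position: [0.6391, -0.0075, 0.2179]
ee_rot: [-0.001, 0.947, 0.321, 0.01]
contact_force: [-0.5, 0.4, 3.5]
width: 0.0122
gripper_force: 109.0
```

Run:
```python
from h import *
s=readout.get_state();print(s['position'],s['ee_rot'],s['contact_force'],s['moment'],np.degrees(2*np.arctan2(s['ee_rot'][2],s['ee_rot'][1])))
```

```text
[ 0.63907925 -0.00753671  0.21787365] [-8.80731929e-04  9.47140499e-01  3.20646456e-01  1.04856393e-02] [-0.4698933   0.41634794  3.48754492] [0.18083821 0.36989028 0.18167154] 37.40619640824572
```

send_rows(xyz=[[0, 0, 0], [0, 0, 0], [0, 0, 0], [0, 0, 0]], delta_rot=[[0, 0, -2], [0, 0, -2], [0, 0, -2], [0, 0, 0]])

```text
clock: 14.0
position: [0.6391, -0.0075, 0.2178]
ee_rot: [-0.0, 0.963, 0.271, 0.011]
contact_force: [-1.4, 0.5, 3.3]
width: 0.0121
gripper_force: 109.0
```

Run:
```python
from h import *
s=readout.get_state();print(s['moment'],np.degrees(2*np.arctan2(s['ee_rot'][2],s['ee_rot'][1])))
```

```text
[0.26293377 0.3228288  0.18345112] 31.41006057724724
```

send_rows(xyz=[[0, 0, 0], [0, 0, 0], [0, 0, 0]], delta_rot=[[0, 0, -2], [0, 0, -2], [0, 0, 0]])

```text
clock: 14.3
position: [0.6391, -0.0075, 0.2178]
ee_rot: [0.0, 0.971, 0.237, 0.011]
contact_force: [-1.3, 1.0, 4.0]
width: 0.0123
gripper_force: 109.0
```

Run:
```python
from h import *
s=readout.get_state();print(s['position'],s['contact_force'],s['moment'],np.degrees(2*np.arctan2(s['ee_rot'][2],s['ee_rot'][1])))
```

```text
[ 0.63912483 -0.00754965  0.21782715] [-1.25561339  0.9557777   4.01260004] [0.28220149 0.2763802  0.14534314] 27.4091337733595
```

send_rows(xyz=[[0, 0, 0], [0, 0, 0], [0, 0, 0]], delta_rot=[[0, 0, -2], [0, 0, -2], [0, 0, 0]])

```text
clock: 14.6
position: [0.6392, -0.0076, 0.2178]
ee_rot: [0.0, 0.979, 0.203, 0.011]
contact_force: [-1.7, 1.5, 3.3]
width: 0.0125
gripper_force: 109.0
```

Run:
```python
from h import *
s=readout.get_state();print(s['position'],s['contact_force'],s['moment'],np.degrees(2*np.arctan2(s['ee_rot'][2],s['ee_rot'][1])))
b=grab('wrist');W=cloud(b);z=W[...,2];hsv=cv2.cvtColor(b['color'],cv2.COLOR_RGB2HSV)
m=(hsv[...,0]<18)&(hsv[...,1]>170)&(z>.2)&(z<.27);P=W[m];print(cv2.minAreaRect(P[:,:2].astype(np.float32)*1000))
print(np.linalg.lstsq(np.c_[P[:,:2],np.ones(len(P))],P[:,2],rcond=None)[0])
```

```text
[ 0.63918311 -0.00759153  0.21782697] [-1.72552415  1.5317484   3.31135838] [0.3901965  0.39190529 0.24158822] 23.42451083146728
((648.705078125, -5.126739501953125), (78.20939636230469, 16.175968170166016), 23.76604652404785)
[-0.00313818 -0.00881924  0.24734956]
```

send_rows(xyz=[[0, 0, 0], [0, 0, 0], [0, 0, 0]], delta_rot=[[0, 0, -2], [0, 0, -2], [0, 0, 0]])

```text
clock: 14.95
position: [0.6392, -0.0075, 0.2179]
ee_rot: [0.001, 0.986, 0.169, 0.011]
contact_force: [-1.6, 0.8, 3.3]
width: 0.0123
gripper_force: 109.5
```

Run:
```python
from h import *
s=readout.get_state();print(s['position'],s['contact_force'],s['moment'],np.degrees(2*np.arctan2(s['ee_rot'][2],s['ee_rot'][1])))
```

```text
[ 0.6392447  -0.00754181  0.21785598] [-1.6216159   0.82857413  3.28414481] [0.45140885 0.28026739 0.94788851] 19.494887956612498
```

At the stop: the moment jumped to 0.95 N m. Unload, release and retreat.

send_rows(xyz=[[0, 0, 0.001], [0, 0, 0.0015], [0, 0, 0], [0, 0, 0]], delta_rot=[[0, 0, 2], [0, 0, 1], [0, 0, 0], [0, 0, 0]])

```text
clock: 15.35
position: [0.6392, -0.0077, 0.22]
ee_rot: [0.0, 0.981, 0.193, 0.01]
contact_force: [0.3, 2.6, 1.8]
width: 0.0122
gripper_force: 108.8
```

send_rows(xyz=[[0, 0, 0], [0, 0, 0], [0, 0, 0], [0, 0, 0], [0, 0, 0], [0, 0, 0]], delta_rot=[[0, 0, 0], [0, 0, 0], [0, 0, 0], [0, 0, 0], [0, 0, 0], [0, 0, 0]], gripper=0.05)

```text
clock: 15.95
position: [0.6391, -0.008, 0.2203]
ee_rot: [0.001, 0.981, 0.193, 0.01]
contact_force: [-0.2, -0.0, 0.5]
width: 0.0498
gripper_force: 0.0
```

send_rows(xyz=[[0, 0, 0.02], [0, 0, 0.04], [0, 0, 0.04], [0, 0, 0], [0, 0, 0], [0, 0, 0]], delta_rot=[[0, 0, 0], [0, 0, 0], [0, 0, 0], [0, 0, 0], [0, 0, 0], [0, 0, 0]])

```text
clock: 16.55
position: [0.6385, -0.0078, 0.319]
ee_rot: [0.0, 0.981, 0.193, 0.009]
contact_force: [0.3, -0.2, -0.4]
width: 0.0501
gripper_force: 0.0
```

Run:
```python
from h import *
b=grab('wrist');W=cloud(b);z=W[...,2];hsv=cv2.cvtColor(b['color'],cv2.COLOR_RGB2HSV)
m=(hsv[...,0]<18)&(hsv[...,1]>170)&(z>.2)&(z<.27)&(np.hypot(W[...,0]-.639,W[...,1]+.008)<.06);P=W[m];print(cv2.minAreaRect(P[:,:2].astype(np.float32)*1000),np.percentile(P[:,2],[5,50,95]))
print(np.linalg.lstsq(np.c_[P[:,:2],np.ones(len(P))],P[:,2],rcond=None)[0]); s=readout.get_state();print(s['position'],s['contact_force'])
save(b['color'],'w3'); door()
```

```text
((639.7651977539062, -8.074893951416016), (99.09431457519531, 13.937788009643555), 27.66240692138672) [0.24566793 0.24740854 0.2488153 ]
[-0.01941961  0.02770682  0.25995228]
[ 0.63839074 -0.00782034  0.31859621] [ 0.31010937 -0.37140057 -1.39137152]
door 0 ((0.0, 0.0), (0.0, 0.0), 0.0)
```

View pics/w3.png

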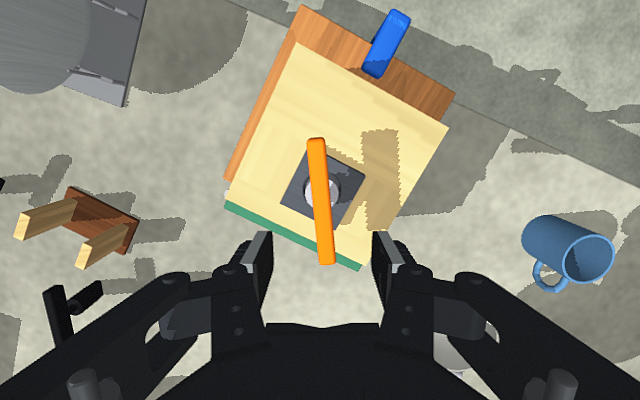

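The wrist view shows the key standing in the lock at (322,190), upright to about 0.03 rad, with its tip about 41 mm below the mouth. The door (green strip, 290,235) is flush with the box front, and the gripper is clear.

```bash
python3 -c "
from rig import order; print(order.sign_off())"
```

```text
the job is handed in; nothing more can be done
None
```

I shut the door, dropped the key fully home, turned it clockwise to its stop and left it standing in the lock with the gripper clear; the job was handed in at about 17 s, with no verdict returned.

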